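Pointing check of the work stop before clamping

ROBOT

A 7-joint arm with a two-finger parallel gripper is mounted at the origin on a cart in front of the work surface, level with it; the furniture and walls round the work are solid. World frame = base frame: x ahead of the robot, y to its left, z up, the work surface at z = 0. Lengths are in m, angles in rad, forces in N, time in s.
With the tool pointing down it reaches from about 0.4 to 0.85 m from the base axis. Payload 6.9 kg.
Tool frame: the origin (TCP) lies at the very end of the fingers, on their centre line; the grasp point (between the pads) lies arm.tcp_to_grasp behind it (arm.tcp_to_grasp is the distance from the TCP to the grasp point, in m); z points along the fingers, y is the line along which they close (so a half turn about z gives the same grasp; the last joint's range is limited). The gripper opens to 85 mm and grips with 20 to 120 N. Pads are 22 mm wide; open, the fingers measure 114 mm over their backs; the gripper's body (76 mm by 85 mm) begins 54 mm behind the grasp point. The pads swing forward as they close: fully open they stand 13 mm farther back than shut.
Start: joints at [-1, 0.507, -0.238, 1.5, 0.126, 1.149, -0.155], TCP at [0.281, 0.558, 0.231] pointing down, gripper open.
Joint ranges: [-3.08, 3.08], [-0.24, 2.05], [-1.43, 1.35], [0, 2.5], [-1.52, 4.66], [0.17, 1.96], [-2.89, 2.89]. Speed limits (rad/s): [2.39, 2.39, 3.14, 3.14, 3.14, 3.14, 3.14].

INTERFACE

Orientations are given as a unit quaternion [x, y, z, w].
In Python, from cell import telemetry, eyes, workorder, arm gives the robot as it stands.
- The arm moves only by the shell command python3 -m crank 'ROWS'. ROWS is JSON, a list of rows, each an object with "gripper": the finger opening in mm, from 0 to 85.4; "linear": the shift along the tool's x, y, z in mm, a list of three; "twist": the turn about the tool's z in rad. In form: [{"gripper": gripper, "linear": [tx, ty, tz], "twist": twist}, ...]. A call has 1 to 20 rows; each row is the pose to reach, as a shift and turn from the pose commanded when the call began, along the tool's axes at that moment; what a row does not reach only later rows make up. A row lasts 1/12 s, in which the tool goes at most 41.7 mm and 7.16 degrees, less where a joint would pass 70% of its speed; a pose out of reach is approached as far as the arm can. A call with a gripper value outside its range is refused whole. The fingers move at their own pace and stop on an object; the grip force is fixed at half the most. Time passes only in rows, so rows that repeat a pose let the fingers close. It gives the time, the measured TCP pose, the force, the opening and the grip force at its end, in the units of the state.
- telemetry.get_obs(): the state, without advancing time (a new reading comes with each control period).
- eyes.get_image(name): name is "scene" or "top" or "wrist"; returns a dict with "frame" (400x640x3 uint8, blue, green, red), "range_z" (400x640 float32, m along the optical axis (not along the pixel's ray), 0 where there is no reading), "camera_matrix" (3x3 intrinsics, pixels), "dist_coeffs" ([k1, k2, p1, p2, k3] as OpenCV has them; the pictures are not rectified), "rvec" (rotation vector, rad) and "tvec" (3), from world to camera coordinates, as OpenCV has them. Camera axes: x right, y down, z forward; pixel columns grow to the right and rows downward; lengths in m; the calibration is good to about 2 mm. A picture is of the moment at which its call begins.
- workorder.sign_off(): hands the job in; it is judged then, once.
The state is a dict: "time_s": time; "joints": joint angles; "joint_velocities": joint speeds; "joint_torque": joint torques, N m; "ee_pos": TCP position; "tool_rot": TCP orientation; "force": force on the tool from outside, world axes, zero at the start; "moment": the same for the moment, N m; "width": finger opening in m; "grip_force": force on a finger pad.
Only numpy, scipy, OpenCV 4.12 (cv2) and the standard library are available. Lean on these libraries where they do the work, as an engineer would, in place of code of your own. Each camera call takes 0.05 s, during which the arm holds its last target. There are 200 camera calls.

TASK

Do the pointing check before the wooden bar is clamped: point with the fingertips from about 3 cm above at the stop pin that stands at the end of the bar and stay there for a good second, then point in the same way at the middle of the bar. After that, press the small round button at the right-hand end of the control box right in, let it spring back and move clear. Never touch the bar or either stop pin, do not point at the spare pin that stands apart from the bar's ends, leave the big mushroom button alone and shift nothing else.

Things in the scene. Friction and masses are not known exactly. Their poses are not given: they have to be found in the camera images.
- wood_bar: Dark wooden bar, 32 x 130 x 24 mm, lying flat and loose on the worktop, its length along its y axis. Origin: centre of its underside; z up. One stop pin stands at its -y end.
- bar_middle (a point): Centre of the bar's top face, 24 mm above the worktop.
- bar_stop_end (a point): Centre of the bar's end face on its -y side (12 mm above the worktop). The axis of the pin to point at stands 18 to 20 mm outside it, on the bar's long axis.
- stop_pin_a: Metal stepped stop pin, standing loose: foot 30 mm across, 26 mm high, then a shaft 20 mm across; 63 mm high in all. Origin: centre of its underside; z up. The two pins are alike: one (it varies) stands 3 to 5 mm off the bar's -y end, the other is a spare 90 to 130 mm from the bar's long axis, on the bar's far (+x) side.
- stop_pin_b: The other stop pin, identical in shape and size; origin at the centre of its underside, z up.
- control_box: Grey control box, 126 x 150 x 131 mm, fixed; origin: centre of its underside, yaw 0. Its panel slopes down towards the robot, 30 degrees from level. On it, left to right from the robot: big mushroom button (39 mm across, 86 mm left of the small one, the tallest), fixed selector knob (25 mm across, 36 mm left of the small one, 10 mm higher off the panel), small round push button.
- clamp_button_face (a point): Centre of the flat face of the small round push button, 20 mm across, 109 mm above the worktop, at [-0.019, -0.046, 0.109] in the box's frame; 8 mm proud of its bezel. It is pressed along [0.495, 0, -0.869] (away from the robot and down, 30 degrees from vertical). The point moves with the button.
- control_box_clamp_button (a joint): Travel of the small round push button: 0 m out, 0.004 m fully in. Spring of 2 N per mm: 8 N holds it fully in; it springs back when released.
- control_box_stop_button (a joint): Travel of the big mushroom button: 0 m out, 0.006 m in; to be left alone.
- setting_block: Steel setting block 25 x 50 x 30 mm with three holes in its top; origin: centre of its underside. Bystander.
- pod_pad: Flat black rubber pad 66 x 118 x 17 mm; origin: centre of its underside. Bystander.
- collet: Slotted metal collet, standing, 34 mm across, 46 mm high; origin: centre of its underside. Bystander.
- collet_nut: Round collet nut lying flat, 53 mm across, 22 mm high; origin: centre of its underside. Bystander.
- hex_key: L-shaped hex key lying flat, 39 x 104 x 8 mm; origin: centre of its underside. Bystander.
- spanner: Small spanner lying flat, 174 x 31 x 10 mm; origin: centre of its underside. Bystander.
There are look-alikes about, which are no part of the job. Leave any blue or green look-alike of the stop_pin_a alone.

How it is judged:
By the outcome, as a careful person would: the job done as asked, in the order asked, and still so for the second after the job is handed in, with the robot touching nothing.
It also fails if it takes over 48 s, if anything falls off the work surface, if the arm or the gripper's body presses on something with over 40 N, if the wrist force passes 120 N, or if a joint passes its speed limit or range.

## Working session

There is one attempt and no reset: what is moved stays moved. The work goes in short steps, Python scripts to look and compute and a shell command to move; the robot and the scene stay as the last step left them, time stands still between calls to the robot, and variables do not carry over. Pictures are saved under pics/ and viewed, at most 10 in all, crops included, and the job is handed in when it is done.

```bash
mkdir -p pics
cat > h.py <<'E'
import numpy as np, cv2
from cell import telemetry, eyes, workorder, arm
def grab(name):
    im=eyes.get_image(name); np.save(f'pics/{name}.npy',im,allow_pickle=True); return im
def load(name): return np.load(f'pics/{name}.npy',allow_pickle=True).item()
def cloud(im):
    z=im['range_z']; K=np.array(im['camera_matrix']); d=np.array(im['dist_coeffs'])
    h,w=z.shape; u,v=np.meshgrid(np.arange(w),np.arange(h))
    n=cv2.undistortPoints(np.stack([u,v],-1).reshape(-1,1,2).astype(np.float64),K,d).reshape(h,w,2)
    P=np.dstack([n[...,0]*z,n[...,1]*z,z]); R=cv2.Rodrigues(np.array(im['rvec']))[0]
    W=(P-np.array(im['tvec']).ravel())@R; W[z<=0]=np.nan; return W
def proj(im,p):
    return cv2.projectPoints(np.array(p,float).reshape(-1,1,3),np.array(im['rvec']),np.array(im['tvec']),np.array(im['camera_matrix']),np.array(im['dist_coeffs']))[0].reshape(-1,2)
E
python3 - <<'E'
from h import *
o=telemetry.get_obs(); print(o['time_s'],o['ee_pos'],o['tool_rot'],o['width'],arm.tcp_to_grasp)
for n in['top','scene']:
    im=grab(n); cv2.imwrite(f'pics/{n}0.png',im['frame'])
E
```

```text
0.0 [0.28057226 0.55790842 0.23042913] [ 2.30838653e-01  9.72991623e-01 -8.83329089e-04 -1.92554105e-04] 0.08562492671841279 0.0187
```

View pics/top0.png

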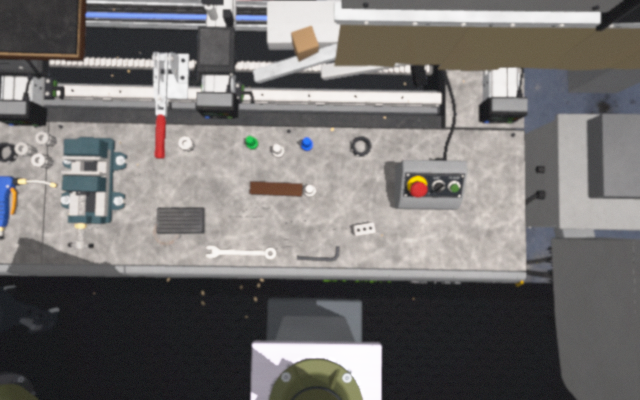

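View pics/scene0.png

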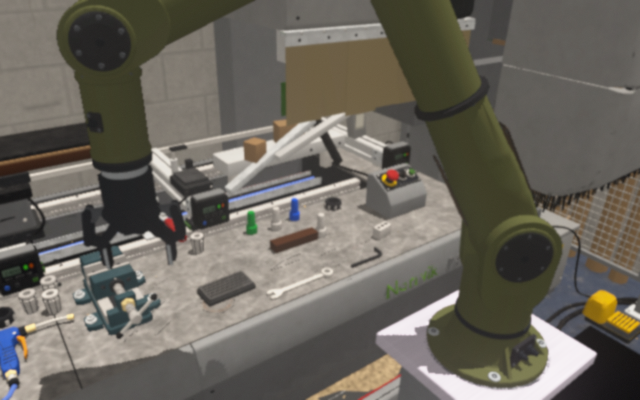

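The top view shows the dark bar at about (276,188), with a metal pin at its right (-y) end at (310,190). A second metal pin stands apart at (277,150), between the green (250,142) and blue (306,144) look-alikes. The control box is at (433,185), with the mushroom at (417,186), the knob at (438,185) and the small green button at (455,186). The pin at (310,190) fits the description because it touches the bar's -y end. The one at (277,150) is the spare.

Run:
```python
from h import *
im=load('top'); W=cloud(im); f=im['frame']
def st(name,u0,u1,v0,v1,z0,z1):
    w=W[v0:v1,u0:u1].reshape(-1,3); m=(w[:,2]>z0)&(w[:,2]<z1); p=w[m]
    print(name,len(p),'med',np.median(p,0).round(4),'min',p.min(0).round(4),'max',p.max(0).round(4)); return p
b=st('bar',245,304,178,200,.015,.032)
r=cv2.minAreaRect((b[:,:2]*1000).astype(np.float32)); print(r)
st('pin',302,320,180,200,.045,.075)
st('spare',270,285,140,160,.045,.075)
bx=st('box',385,475,150,215,.03,.2)
st('btn',447,463,178,194,.095,.125)
st('table',330,345,200,215,-.02,.02)
print('cam',-cv2.Rodrigues(np.array(im['rvec']))[0].T@np.array(im['tvec']).ravel())
c=cv2.resize(f[125:215,235:475],None,fx=3.3,fy=3.3,interpolation=cv2.INTER_CUBIC); cv2.imwrite('pics/crop1.png',c)
# box columns heights
for u in (417,438,455):
    print(u,[W[v,u].round(3).tolist() for v in (160,170,178,182,186,190,194,204)])
```

```text
bar 693 med [0.5311 0.1051 0.0248] min [0.5145 0.0406 0.0151] max [0.5485 0.1698 0.0319]
((531.4153442382812, 105.17909240722656), (129.77792358398438, 32.21156692504883), 88.7752685546875)
pin 60 med [0.5273 0.0221 0.0624] min [0.5189 0.0136 0.0463] max [0.5375 0.0306 0.0681]
spare 67 med [0.6251 0.102  0.0626] min [0.6161 0.0926 0.0452] max [0.635  0.112  0.0694]
box 3285 med [ 0.5414 -0.2607  0.1043] min [ 0.4868 -0.3415  0.0301] max [ 0.6203 -0.191   0.1358]
btn 197 med [ 0.5413 -0.3119  0.1062] min [ 0.5243 -0.3337  0.0953] max [ 0.555  -0.2949  0.1188]
table 224 med [ 0.4884 -0.0479  0.    ] min [ 0.4704 -0.066  -0.0063] max [ 0.5067 -0.0301  0.0066]
cam [0.42464204 0.01957671 1.22849987]
417 [[0.596, -0.227, 0.103], [0.571, -0.225, 0.114], [0.553, -0.226, 0.108], [0.541, -0.22, 0.136], [0.532, -0.221, 0.133], [0.523, -0.221, 0.129], [0.515, -0.223, 0.122], [0.496, -0.236, 0.062]]
438 [[0.596, -0.276, 0.104], [0.572, -0.273, 0.113], [0.554, -0.274, 0.109], [0.544, -0.273, 0.113], [0.535, -0.274, 0.112], [0.525, -0.272, 0.119], [0.518, -0.28, 0.088], [0.496, -0.286, 0.063]]
455 [[0.613, -0.346, 0.0], [0.573, -0.313, 0.111], [0.554, -0.313, 0.109], [0.545, -0.313, 0.11], [0.536, -0.313, 0.111], [0.527, -0.314, 0.107], [0.519, -0.32, 0.087], [0.497, -0.327, 0.063]]
```

View pics/crop1.png

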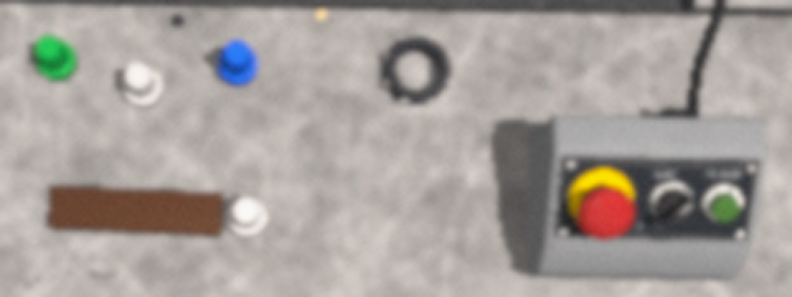

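The enlarged crop confirms it. The metal pin hard by the bar's right end, crop (247,215), is the target at (0.528,0.022) with its top at 0.063. The spare, crop (140,82), lies 94 mm off the bar axis. The bar middle is (0.531,0.105), and the pin axis is 83 mm from it, against 83 to 85 expected. The button face is about (0.531,-0.312,0.109). I'll move above the pin with the fingers closing and the tool squared up.

```bash
python3 -m crank '[{"gripper":0,"linear":[-10,-8,-5],"twist":-0.02},{"gripper":0,"linear":[-30,-24,-10],"twist":-0.04},{"gripper":0,"linear":[-55,-44,-15],"twist":-0.06},{"gripper":0,"linear":[-80,-64,-20],"twist":-0.09},{"gripper":0,"linear":[-108,-86,-20],"twist":-0.12},{"gripper":0,"linear":[-136,-108,-20],"twist":-0.15},{"gripper":0,"linear":[-164,-131,-20],"twist":-0.18},{"gripper":0,"linear":[-192,-153,-20],"twist":-0.21},{"gripper":0,"linear":[-220,-175,-20],"twist":-0.24},{"gripper":0,"linear":[-248,-198,-20],"twist":-0.27},{"gripper":0,"linear":[-276,-220,-20],"twist":-0.3},{"gripper":0,"linear":[-304,-242,-20],"twist":-0.33},{"gripper":0,"linear":[-332,-265,-20],"twist":-0.36},{"gripper":0,"linear":[-360,-287,-20],"twist":-0.39},{"gripper":0,"linear":[-385,-307,-20],"twist":-0.41},{"gripper":0,"linear":[-410,-327,-20],"twist":-0.43},{"gripper":0,"linear":[-430,-343,-20],"twist":-0.45},{"gripper":0,"linear":[-447,-356,-20],"twist":-0.466},{"gripper":0,"linear":[-457,-364,-20],"twist":-0.466},{"gripper":0,"linear":[-461,-368,-20],"twist":-0.466}]'
cat > rel.py <<'E'
import sys
from h import *
from scipy.spatial.transform import Rotation as Ro
o=telemetry.get_obs(); R=Ro.from_quat(o['tool_rot']).as_matrix()
print(o['time_s'],np.array(o['ee_pos']).round(4),np.array(o['force']).round(2),o['width']); print(R.round(3))
t=np.array([float(a) for a in sys.argv[1:4]]); print('delta tool mm',(R.T@(t-o['ee_pos'])*1000).round(1))
E
python3 rel.py 0.5275 0.0215 0.093
```

```text
time_s: 1.77
ee_pos: [0.5278, 0.0205, 0.2508]
tool_rot: [0.002, 1.0, -0.0, -0.0]
force: [-0.7, 0.4, 0.5]
width: 0.0003
grip_force: 0.0
1.7667 [0.5278 0.0205 0.2508] [-0.71  0.41  0.54] 0.0002923390900725167
[[-1.     0.003 -0.001]
 [ 0.003  1.    -0.001]
 [ 0.001 -0.001 -1.   ]]
delta tool mm [  0.2   1.1 157.8]
```

Run:
```python
from h import *
im=grab('wrist'); W=cloud(im); f=im['frame'].copy()
p=W.reshape(-1,3)
def s(n,c,r,z0,z1):
    m=(np.hypot(p[:,0]-c[0],p[:,1]-c[1])<r)&(p[:,2]>z0)&(p[:,2]<z1); q=p[m]
    if len(q): print(n,len(q),q.min(0).round(4),q.max(0).round(4),np.median(q,0).round(4))
s('pin',(.528,.022),.02,.055,.072); s('bar',(.531,.105),.08,.018,.03)
for q in proj(im,[[.5275,.0215,.063],[.531,.105,.024]]): cv2.drawMarker(f,tuple(int(a) for a in q),(255,0,255),0,12,1)
cv2.imwrite('pics/w1.png',f)
```

```text
pin 350 [0.518  0.0152 0.0552] [0.5373 0.0346 0.0662] [0.5268 0.0249 0.0631]
bar 3711 [0.5134 0.0264 0.018 ] [0.611  0.1728 0.0298] [0.5299 0.1055 0.0247]
```

View pics/w1.png

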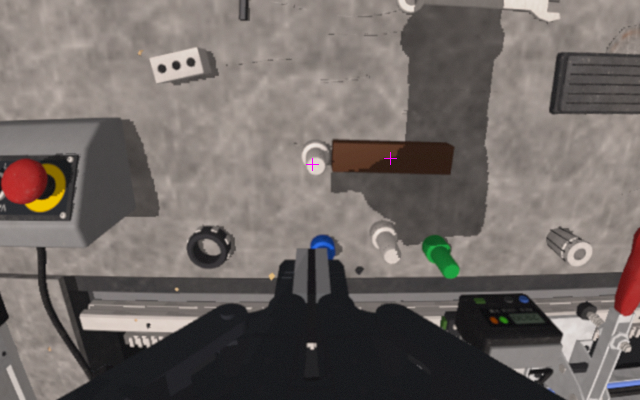

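The wrist view shows the target pin at (313,158) at the bar's end (392,157), and the markers fall on both. The pin averages out at (0.527,0.0235). I'll go down and hold for over a second.

```bash
python3 -m crank '[{"gripper":0,"linear":[1,3,15],"twist":0},{"gripper":0,"linear":[1,3,40],"twist":0},{"gripper":0,"linear":[1,3,65],"twist":0},{"gripper":0,"linear":[1,3,90],"twist":0},{"gripper":0,"linear":[1,3,115],"twist":0},{"gripper":0,"linear":[1,3,135],"twist":0},{"gripper":0,"linear":[1,3,150],"twist":0},{"gripper":0,"linear":[1,3,157],"twist":0}]'
python3 -m crank '[{"gripper":0,"linear":[0,0,0],"twist":0},{"gripper":0,"linear":[0,0,0],"twist":0},{"gripper":0,"linear":[0,0,0],"twist":0},{"gripper":0,"linear":[0,0,0],"twist":0},{"gripper":0,"linear":[0,0,0],"twist":0},{"gripper":0,"linear":[0,0,0],"twist":0},{"gripper":0,"linear":[0,0,0],"twist":0},{"gripper":0,"linear":[0,0,0],"twist":0},{"gripper":0,"linear":[0,0,0],"twist":0},{"gripper":0,"linear":[0,0,0],"twist":0},{"gripper":0,"linear":[0,0,0],"twist":0},{"gripper":0,"linear":[0,0,0],"twist":0},{"gripper":0,"linear":[0,0,0],"twist":0},{"gripper":0,"linear":[0,0,0],"twist":0},{"gripper":0,"linear":[0,0,0],"twist":0},{"gripper":0,"linear":[0,0,0],"twist":0},{"gripper":0,"linear":[0,0,0],"twist":0},{"gripper":0,"linear":[0,0,0],"twist":0}]'
python3 rel.py 0.5305 0.105 0.054
python3 - <<'E'
from h import *
im=grab('scene');f=im['frame']; cv2.imwrite('pics/s2.png',cv2.resize(f[160:280,200:400],None,fx=4,fy=4))
E
```

```text
time_s: 2.48
ee_pos: [0.5247, 0.0275, 0.0924]
tool_rot: [-0.001, 1.0, 0.0, -0.002]
force: [0.1, 0.6, 0.2]
width: -0.0
grip_force: 0.0
time_s: 3.98
ee_pos: [0.5263, 0.0255, 0.0943]
tool_rot: [-0.0, 1.0, -0.0, -0.0]
force: [0.0, -0.2, 0.4]
width: 0.0
grip_force: 0.0
3.9833 [0.5263 0.0255 0.0943] [ 0.03 -0.23  0.41] 2.996390964909903e-05
[[-1. -0. -0.]
 [-0.  1. -0.]
 [ 0. -0. -1.]]
delta tool mm [-4.2 79.5 40.3]
```

View pics/s2.png

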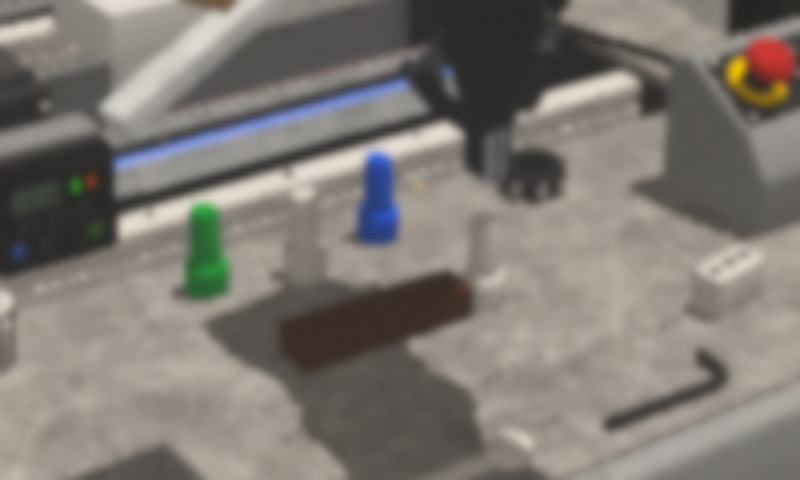

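The scene crop shows the fingertips (490,178) just above the end pin's top (482,218), with nothing disturbed. They settled about 3 mm towards +y, so I'll nudge back and hold again. Then I'll go over to the bar middle and hold there.

```bash
python3 -m crank '[{"gripper":0,"linear":[-1,-3,1],"twist":0},{"gripper":0,"linear":[-1,-3,1],"twist":0},{"gripper":0,"linear":[-1,-3,1],"twist":0},{"gripper":0,"linear":[-1,-3,1],"twist":0},{"gripper":0,"linear":[-1,-3,1],"twist":0},{"gripper":0,"linear":[-1,-3,1],"twist":0},{"gripper":0,"linear":[-1,-3,1],"twist":0},{"gripper":0,"linear":[-1,-3,1],"twist":0},{"gripper":0,"linear":[-1,-3,1],"twist":0},{"gripper":0,"linear":[-1,-3,1],"twist":0},{"gripper":0,"linear":[-1,-3,1],"twist":0},{"gripper":0,"linear":[-1,-3,1],"twist":0},{"gripper":0,"linear":[-1,-3,1],"twist":0},{"gripper":0,"linear":[-1,-3,1],"twist":0},{"gripper":0,"linear":[-1,-3,1],"twist":0},{"gripper":0,"linear":[-1,-3,1],"twist":0},{"gripper":0,"linear":[-1,-3,1],"twist":0},{"gripper":0,"linear":[-1,-3,1],"twist":0}]'
python3 -m crank '[{"gripper":0,"linear":[0,6,0],"twist":0},{"gripper":0,"linear":[-1,20,0],"twist":0},{"gripper":0,"linear":[-2,40,0],"twist":0},{"gripper":0,"linear":[-3,60,0],"twist":0},{"gripper":0,"linear":[-3,75,0],"twist":0},{"gripper":0,"linear":[-3,82,0],"twist":0},{"gripper":0,"linear":[-3,82,8],"twist":0},{"gripper":0,"linear":[-3,82,20],"twist":0},{"gripper":0,"linear":[-3,82,32],"twist":0},{"gripper":0,"linear":[-3,82,38],"twist":0},{"gripper":0,"linear":[-3,82,39],"twist":0}]'
python3 -m crank '[{"gripper":0,"linear":[0,0,0],"twist":0},{"gripper":0,"linear":[0,0,0],"twist":0},{"gripper":0,"linear":[0,0,0],"twist":0},{"gripper":0,"linear":[0,0,0],"twist":0},{"gripper":0,"linear":[0,0,0],"twist":0},{"gripper":0,"linear":[0,0,0],"twist":0},{"gripper":0,"linear":[0,0,0],"twist":0},{"gripper":0,"linear":[0,0,0],"twist":0},{"gripper":0,"linear":[0,0,0],"twist":0},{"gripper":0,"linear":[0,0,0],"twist":0},{"gripper":0,"linear":[0,0,0],"twist":0},{"gripper":0,"linear":[0,0,0],"twist":0},{"gripper":0,"linear":[0,0,0],"twist":0},{"gripper":0,"linear":[0,0,0],"twist":0},{"gripper":0,"linear":[0,0,0],"twist":0},{"gripper":0,"linear":[0,0,0],"twist":0},{"gripper":0,"linear":[0,0,0],"twist":0},{"gripper":0,"linear":[0,0,0],"twist":0}]'
python3 rel.py 0.52 -0.312 0.2
```

```text
time_s: 5.53
ee_pos: [0.5273, 0.0225, 0.0933]
tool_rot: [-0.0, 1.0, -0.0, -0.0]
force: [-0.2, -1.0, 0.4]
width: -0.0002
grip_force: 0.0
time_s: 6.45
ee_pos: [0.5294, 0.1032, 0.0527]
tool_rot: [0.0, 1.0, -0.001, -0.001]
force: [0.5, 0.4, 0.3]
width: 0.0003
grip_force: 0.0
time_s: 7.95
ee_pos: [0.5303, 0.1045, 0.0543]
tool_rot: [-0.0, 1.0, -0.0, -0.0]
force: [-0.2, -0.2, 0.3]
width: -0.0001
grip_force: 0.0
7.95 [0.5303 0.1045 0.0543] [-0.15 -0.23  0.26] -0.00010622505116432642
[[-1. -0. -0.]
 [-0.  1. -0.]
 [ 0. -0. -1.]]
delta tool mm [  10.4 -416.5 -145.7]
```

Both points are done. Now I'll go up and over to a point above the small button.

```bash
python3 -m crank '[{"gripper":0,"linear":[0,0,-10],"twist":0},{"gripper":0,"linear":[0,0,-35],"twist":0},{"gripper":0,"linear":[0,0,-65],"twist":0},{"gripper":0,"linear":[0,0,-95],"twist":0},{"gripper":0,"linear":[0,0,-125],"twist":0},{"gripper":0,"linear":[0,0,-150],"twist":0},{"gripper":0,"linear":[0,0,-165],"twist":0},{"gripper":0,"linear":[0,-5,-170],"twist":0},{"gripper":0,"linear":[0,-25,-170],"twist":0},{"gripper":0,"linear":[0,-50,-170],"twist":0},{"gripper":0,"linear":[0,-80,-170],"twist":0},{"gripper":0,"linear":[0,-110,-170],"twist":0}]'
python3 -m crank '[{"gripper":0,"linear":[0,-30,0],"twist":0},{"gripper":0,"linear":[0,-60,0],"twist":0},{"gripper":0,"linear":[1,-90,0],"twist":0},{"gripper":0,"linear":[2,-120,0],"twist":0},{"gripper":0,"linear":[3,-150,0],"twist":0},{"gripper":0,"linear":[4,-180,0],"twist":0},{"gripper":0,"linear":[5,-210,0],"twist":0},{"gripper":0,"linear":[6,-240,0],"twist":0},{"gripper":0,"linear":[7,-265,0],"twist":0},{"gripper":0,"linear":[7,-285,0],"twist":0},{"gripper":0,"linear":[7,-300,0],"twist":0},{"gripper":0,"linear":[7,-306,0],"twist":0},{"gripper":0,"linear":[7,-306,0],"twist":0},{"gripper":0,"linear":[7,-306,0],"twist":0},{"gripper":0,"linear":[7,-306,0],"twist":0}]'
python3 rel.py 0.522 -0.312 0.13
python3 - <<'E'
from h import *
im=grab('wrist'); W=cloud(im); f=im['frame'].copy(); p=W.reshape(-1,3)
q=proj(im,[[.531,-.312,.109],[.531,-.226,.135]])
print(q)
hsv=cv2.cvtColor(f,cv2.COLOR_BGR2HSV); g=cv2.inRange(hsv,(40,60,40),(80,255,255)).reshape(-1)>0
m=g&(np.hypot(p[:,0]-.531,p[:,1]+.312)<.03)
print(m.sum(),p[m].min(0).round(4),p[m].max(0).round(4),np.median(p[m],0).round(4))
for a in q: cv2.drawMarker(f,tuple(int(x) for x in a),(255,0,255),0,12,1)
cv2.imwrite('pics/w2.png',f)
E
```

```text
time_s: 8.95
ee_pos: [0.5296, -0.0066, 0.2239]
tool_rot: [-0.001, 1.0, -0.0, -0.001]
force: [0.5, -0.3, -0.0]
width: -0.0001
grip_force: 0.0
time_s: 10.2
ee_pos: [0.5238, -0.3096, 0.2242]
tool_rot: [-0.001, 1.0, 0.001, 0.0]
force: [0.1, 0.3, -0.4]
width: -0.0001
grip_force: 0.0
10.2 [ 0.5238 -0.3096  0.2242] [ 0.14  0.26 -0.43] -5.2105022743148676e-05
[[-1.    -0.002  0.   ]
 [-0.002  1.     0.001]
 [-0.     0.001 -1.   ]]
delta tool mm [ 1.8 -2.5 94.2]
[[308.07138375 196.84028057]
 [429.40905337 209.0658465 ]]
490 [ 0.5225 -0.3206  0.1043] [ 0.5417 -0.302   0.1149] [ 0.5311 -0.3113  0.1099]
```

View pics/w2.png

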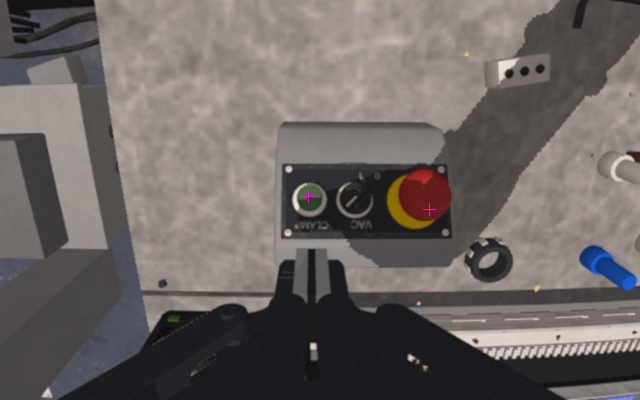

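The wrist view shows the small green button at (309,197) with my marker on it, the knob at (354,199) and the mushroom at (423,195). The face measures (0.5315,-0.3115,0.109). I'll descend to a pre-press pose on the press line.

```bash
python3 -m crank '[{"gripper":0,"linear":[10,-2,10],"twist":0},{"gripper":0,"linear":[10,-2,30],"twist":0},{"gripper":0,"linear":[10,-2,55],"twist":0},{"gripper":0,"linear":[10,-2,78],"twist":0},{"gripper":0,"linear":[10,-2,92],"twist":0},{"gripper":0,"linear":[10,-2,99],"twist":0},{"gripper":0,"linear":[10,-2,101],"twist":0},{"gripper":0,"linear":[10,-2,101],"twist":0},{"gripper":0,"linear":[10,-2,101],"twist":0},{"gripper":0,"linear":[10,-2,101],"twist":0},{"gripper":0,"linear":[10,-2,101],"twist":0},{"gripper":0,"linear":[10,-2,101],"twist":0}]'
python3 rel.py 0.5215 -0.3115 0.109
```

```text
time_s: 11.25
ee_pos: [0.5137, -0.3137, 0.1241]
tool_rot: [-0.0, 1.0, -0.0, 0.001]
force: [-0.3, -0.0, -0.8]
width: 0.0
grip_force: 0.0
11.25 [ 0.5137 -0.3137  0.1241] [-0.26 -0.03 -0.83] 4.172054397166414e-05
[[-1.    -0.     0.001]
 [-0.     1.    -0.001]
 [-0.001 -0.001 -1.   ]]
delta tool mm [-7.8  2.2 15.1]
```

Pressing along the press line in small steps to near contact, plus a little.

```bash
python3 -m crank '[{"gripper":0,"linear":[-2,1,3],"twist":0},{"gripper":0,"linear":[-4,2,7],"twist":0},{"gripper":0,"linear":[-6,2,11],"twist":0},{"gripper":0,"linear":[-7,2,13],"twist":0},{"gripper":0,"linear":[-8,2,15],"twist":0},{"gripper":0,"linear":[-9,2,17],"twist":0},{"gripper":0,"linear":[-9,2,17],"twist":0},{"gripper":0,"linear":[-9,2,17],"twist":0},{"gripper":0,"linear":[-9,2,17],"twist":0}]'; python3 -m crank '[{"gripper":0,"linear":[-1,0,1.7],"twist":0},{"gripper":0,"linear":[-1,0,1.7],"twist":0},{"gripper":0,"linear":[-1,0,1.7],"twist":0},{"gripper":0,"linear":[-1,0,1.7],"twist":0}]'
```

```text
time_s: 12.0
ee_pos: [0.5221, -0.3113, 0.1064]
tool_rot: [-0.0, 1.0, 0.0, -0.0]
force: [-2.5, 1.9, 2.2]
width: 0.0001
grip_force: 1.8
time_s: 12.33
ee_pos: [0.523, -0.3113, 0.1048]
tool_rot: [-0.0, 1.0, 0.0, -0.0]
force: [-2.6, 1.8, 5.3]
width: -0.0
grip_force: 3.6
```

```bash
python3 -m crank '[{"gripper":0,"linear":[-0.5,0,0.9],"twist":0},{"gripper":0,"linear":[-0.5,0,0.9],"twist":0},{"gripper":0,"linear":[-0.5,0,0.9],"twist":0},{"gripper":0,"linear":[-0.5,0,0.9],"twist":0}]';  python3 -m crank '[{"gripper":0,"linear":[-0.5,0,0.9],"twist":0},{"gripper":0,"linear":[-0.5,0,0.9],"twist":0},{"gripper":0,"linear":[-0.5,0,0.9],"twist":0},{"gripper":0,"linear":[-0.5,0,0.9],"twist":0}]'
```

```text
time_s: 12.67
ee_pos: [0.5232, -0.3113, 0.1044]
tool_rot: [0.0, 1.0, 0.0, -0.0]
force: [-4.7, 3.5, 10.2]
width: 0.0
grip_force: 5.9
time_s: 13.0
ee_pos: [0.5234, -0.3113, 0.1043]
tool_rot: [0.0, 1.0, 0.0, -0.001]
force: [-7.4, 3.9, 17.3]
width: -0.0002
grip_force: 9.5
```

The force climbed along the spring (3 to 6 N) and then met a hard stop: 19 N with no further travel. So the button is fully in. Now I'll back off along the line and rise clear.

```bash
python3 -m crank '[{"gripper":0,"linear":[2,0,-3],"twist":0},{"gripper":0,"linear":[4,0,-7],"twist":0},{"gripper":0,"linear":[7,0,-12],"twist":0},{"gripper":0,"linear":[11,0,-19],"twist":0},{"gripper":0,"linear":[14,0,-30],"twist":0},{"gripper":0,"linear":[14,0,-50],"twist":0},{"gripper":0,"linear":[14,0,-75],"twist":0},{"gripper":0,"linear":[14,0,-100],"twist":0},{"gripper":0,"linear":[14,0,-115],"twist":0},{"gripper":0,"linear":[14,0,-120],"twist":0},{"gripper":0,"linear":[14,0,-120],"twist":0},{"gripper":0,"linear":[14,0,-120],"twist":0},{"gripper":0,"linear":[14,0,-120],"twist":0},{"gripper":0,"linear":[14,0,-120],"twist":0}]'
python3 - <<'E'
from h import *
im=grab('wrist'); W=cloud(im); f=im['frame']; p=W.reshape(-1,3)
hsv=cv2.cvtColor(f,cv2.COLOR_BGR2HSV); g=cv2.inRange(hsv,(40,60,40),(80,255,255)).reshape(-1)>0
m=g&(np.hypot(p[:,0]-.531,p[:,1]+.312)<.03); print(m.sum(),np.median(p[m],0).round(4))
cv2.imwrite('pics/w3.png',f)
E
```

```text
time_s: 14.17
ee_pos: [0.5098, -0.3112, 0.2214]
tool_rot: [-0.0, 1.0, 0.001, -0.001]
force: [0.1, -0.7, 0.1]
width: -0.0001
grip_force: 0.0
466 [ 0.531  -0.3113  0.11  ]
```

View pics/w3.png

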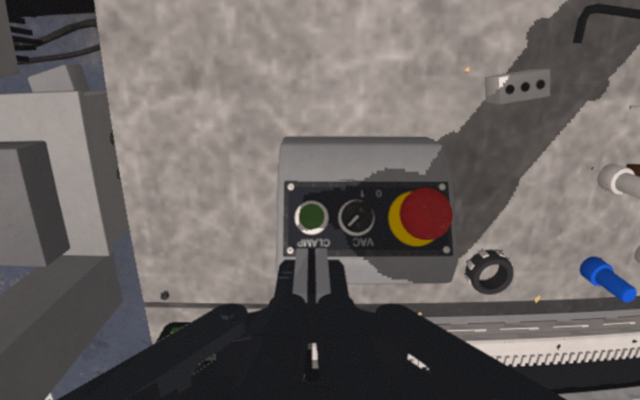

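The small button (312,216) is back out at its original height. The knob and mushroom are untouched, and the tool is 10 cm clear. Handing in.

```bash
python3 -c "
from cell import workorder
print(workorder.sign_off())"
```

```text
the job is handed in; nothing more can be done
None
```

I pointed at the stop pin at the bar's end and then at the middle of the bar, from about 3 cm above and for over a second each, then pressed the small button to its stop; it sprang back, the arm is clear, and the job was handed in at about 14 s.

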